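Pack three odd-shaped wooden cover plates into their tray

TASK

Put the three wooden cover plates away in the shallow aluminium tray: turn each one so that they fit together and fill the tray in a single layer, all three lying flat on its floor with their handles up and none resting on another or on the rim. Leave the timer, the tin, the pepper mill and the roll of tape where they stand.

Things in the scene. Friction and masses are not known exactly. Their poses are not given: they have to be found in the camera images.
- tray: Plain shallow rectangular aluminium tray, fixed. Outside 220 x 170 mm, inside 204 x 154 mm; long side along its own x, which points roughly to the robot's left. Walls 8 mm thick, 13 mm high over the table; inner floor 5 mm over the table. Origin: centre of its underside, z up.
- tray_floor (a point): Centre of the tray's inner floor, 5 mm above the tray's origin, same axes. The plates' outlines are made of 50 mm squares with all edges trimmed by 2 mm; together they fill 4 x 3 squares, which leaves 4 mm between neighbours and 4 mm to each wall.
- plate_a: Wooden plate 12 mm thick with a bridge handle on top, loose, lying flat. Origin: on its underside, below the handle's middle; z up. From above (mm): an L of four squares, bar x -60.5 to 85.5, y -15.5 to 30.5, with a leg to the -y side at its -x end, x -60.5 to -14.5, down to y -65.5. About 200 g.
- plate_a_handle (a point): Middle of the top face of the plate's handle, 40 mm above its underside, axes as the plate. The handle is a wooden bar 60 mm long (plate's x), 14 mm wide (y), from 26 to 40 mm above the underside, on two 12 x 12 mm feet at x = -22 and 22. Grip it across y from above.
- plate_b: Wooden plate 12 mm thick with a bridge handle on top, loose, lying flat. Origin: on its underside, below the handle's middle; z up. From above (mm): a P of five squares, block x -48 to 48, y -58 to 38, with a leg on its +y side, x 2 to 48, up to y 88. About 240 g.
- plate_b_handle (a point): Middle of the top face of the plate's handle, 40 mm above its underside, axes as the plate. The handle is a wooden bar 60 mm long (plate's x), 14 mm wide (y), from 26 to 40 mm above the underside, on two 12 x 12 mm feet at x = -22 and 22. Grip it across y from above.
- plate_c: Wooden plate 12 mm thick with a bridge handle on top, loose, lying flat. Origin: on its underside, below the handle's middle; z up. From above (mm): a small L of three squares, bar x -55.5 to 40.5, y -33 to 13, with a leg to the +y side at its +x end, x -5.5 to 40.5, up to y 63. About 160 g.
- plate_c_handle (a point): Middle of the top face of the plate's handle, 40 mm above its underside, axes as the plate. The handle is a wooden bar 60 mm long (plate's x), 14 mm wide (y), from 26 to 40 mm above the underside, on two 12 x 12 mm feet at x = -22 and 22. Grip it across y from above.
- timer: White round kitchen timer with a red dial, 69 mm across, 44 mm high; loose bystander. Origin: centre of its underside.
- tin_1: Short food tin, 75 mm across, 58 mm high; loose bystander. Origin: centre of its underside.
- mill_1: Grey pepper mill, 44 mm across, 90 mm high; loose bystander. Origin: centre of its underside.
- tape_1: Roll of beige adhesive tape lying flat, 96 mm across, 25 mm high; loose bystander. Origin: centre of its underside.

How it is judged:
At the end, for the whole second after the job is handed in: All three plates lie inside the tray, handle up and level within 0.04 rad, each with its underside at most 4 mm above the tray's inner floor, and are at rest (slower than 20 mm/s) (x of plate_a in the frame of tray_floor between -0.11 and 0.11 m and y of plate_a in the frame of tray_floor between -0.085 and 0.085 m and z of plate_a in the frame of tray_floor between -0.003 and 0.004 m and angle between each of plate_a, plate_b, plate_c's own z axis and vertical below 0.04 rad and linear speed of each of plate_a, plate_b, plate_c below 0.02 m/s and x of plate_b in the frame of tray_floor between -0.11 and 0.11 m and y of plate_b in the frame of tray_floor between -0.085 and 0.085 m and z of plate_b in the frame of tray_floor between -0.003 and 0.004 m and x of plate_c in the frame of tray_floor between -0.11 and 0.11 m and y of plate_c in the frame of tray_floor between -0.085 and 0.085 m and z of plate_c in the frame of tray_floor between -0.003 and 0.004 m); the robot touches nothing.
It fails at once if the kitchen timer is moved by more than 30 mm (distance of timer from where it was at the start of the episode above 0.03 m).
It fails at once if the tin is moved by more than 30 mm (distance of tin_1 from where it was at the start of the episode above 0.03 m).
It fails at once if the pepper mill is moved by more than 30 mm (distance of mill_1 from where it was at the start of the episode above 0.03 m).
It fails at once if the roll of tape is moved by more than 30 mm (distance of tape_1 from where it was at the start of the episode above 0.03 m).
It also fails if it takes over 72 s, if anything falls off the work surface, if the arm or the gripper's body presses on something with over 40 N, if the wrist force passes 120 N, or if a joint passes its speed limit or range.

ROBOT

A 6-joint arm with a two-finger parallel gripper is mounted at the origin on a cart in front of the work surface, level with it; the furniture and walls round the work are solid. World frame = base frame: x ahead of the robot, y to its left, z up, the work surface at z = 0. Lengths are in m, angles in rad, forces in N, time in s.
With the tool pointing down it reaches from about 0.25 to 0.775 m from the base axis. Payload 4 kg.
Tool frame: the origin (TCP) lies at the centre of the arm's flange, where the gripper is bolted on; the fingertips stand 199 mm ahead of it and the grasp point (between the pads) lies 180 mm ahead of it (robot.tcp_to_tips is the z of the fingertips in the tool frame, in m); z points along the fingers, y is the line along which they close (so a half turn about z gives the same grasp; the last joint's range is limited). The gripper opens to 94 mm and grips with 3 to 60 N. Pads are 16 mm wide; open, the fingers measure 119 mm over their backs; the gripper's body (75 mm by 177 mm) begins 78 mm behind the grasp point.
Start: joints at [1.056, 0.087, 1.371, -0, 1.684, -0.103], TCP at [0.22, 0.504, 0.405] pointing down, gripper open.
Joint ranges: [-3.1, 3.1], [-0.76, 2.03], [0.27, 2.55], [-1.08, 4.22], [0.17, 2.65], [-2.57, 2.57]. Speed limits (rad/s): [2.79, 2.79, 3.14, 3.14, 3.14, 3.14].

INTERFACE

Orientations are given as [roll, pitch, yaw] about the fixed x, y, z axes, in that order (R = Rz(yaw) Ry(pitch) Rx(roll)).
In Python, from bench import robot gives the robot as it stands.
- The arm moves only by the tool play_rows, never from a script. Its arguments are lists of equal length, an entry for each row: "translation": the shift along the tool's x, y, z scaled (see below), a list of three; "twist": the turn, a rotation vector about the tool's x, y, z scaled (see below), a list of three; "gripper": the opening, from -1 (shut) to 1 (fully open). A call has 1 to 8 rows; each row shifts and turns the commanded pose from where the row before left it, along the tool's axes as they then stand; what a row does not reach is not made up. The controller multiplies each number of a shift by 0.04 m and each number of a turn by 0.1 rad. A row lasts 1/10 s, in which the tool goes at most 50 mm and 8.59 degrees, less where a joint would pass 70% of its speed; a pose out of reach is approached as far as the arm can. A call with a number of a shift or a turn outside -1 to 1 is refused whole. A call with a gripper value outside its range is refused whole. The fingers move at their own pace and stop on an object; the grip force is fixed at half the most. Time passes only in rows, so rows that do not move let the fingers close. It gives the time, the measured TCP pose, the force, the opening and the grip force at its end, in the units of the state.
- robot.get_obs(): the state, without advancing time (a new reading comes with each control period).
- robot.snapshot(name): name is "scene" or "top" or "wrist"; returns the picture (384x512x3 uint8, red, green, blue); there is no depth.
- robot.camera_model(name): a dict with "camera_matrix" (3x3 intrinsics, pixels), "rvec" (rotation vector, rad) and "tvec" (3), from world to camera coordinates, as OpenCV has them. Camera axes: x right, y down, z forward; pixel columns grow to the right and rows downward; lengths in m; the calibration is good to about 2 mm. A picture is of the moment at which its call begins: read the wrist's pose just before it. camera_model takes no time and is no camera call; for the wrist camera it gives the pose at the moment of the call.
- robot.close_job(): hands the job in; it is judged then, once.
Trained networks look in the newest picture that a camera, given by its name, has taken for a name from the list of things; names that differ only in an ending like _2 or _b are one class to them, and where a whole thing is asked for, a point or a joint stands for the part that bears it (a point fixed in the world has none). Each returns a list of dicts, best first, with "score" (0 to 1); they miss things now and then, are a little off and sometimes report something else, mostly with a low value. They report only what shows in the picture. A call takes as long as a camera call.
- robot.recognise(name, camera): "centre" ([x, y, z] in m, in world coordinates, good to about 4 mm: the middle of the surface that is visible of it).
- robot.spot_point(name, camera): "centre" ([x, y, z] in m, in world coordinates, good to about 4 mm: a listed point, or the origin of a listed thing).
The state is a dict: "time": time; "joint_positions": joint angles; "qvel": joint speeds; "joint_torque": joint torques, N m; "tool_pos": TCP position; "ee_rot": TCP orientation; "wrist_force": force on the tool from outside, world axes, zero at the start; "wrist_torque": the same for the moment, N m; "width": finger opening in m; "finger_force": force on a finger pad.
Only numpy, scipy, OpenCV 4.12 (cv2) and the standard library are available. Lean on these libraries where they do the work, as an engineer would, in place of code of your own. Each camera call takes 0.05 s, during which the arm holds its last target. There are 200 camera calls.

## Working session

There is one attempt and no reset: what is moved stays moved. The work goes in short steps, Python scripts to look and compute and a tool call to move; the robot and the scene stay as the last step left them, time stands still between calls to the robot, and variables do not carry over. Pictures are saved under pics/ and viewed, at most 13 in all, crops included, and the job is handed in when it is done.

Besides the shell and the picture viewer there is one more tool, called after ">>>" as name(argument=value, ...), one argument or row to a line, values as JSON. play_rows: Moves the arm, as the interface text tells. Its arguments: {"type":"object","properties":{"translation":{"type":"array","items":{"type":"array","items":{"type":"number","minimum":-1,"maximum":1}}},"twist":{"type":"array","items":{"type":"array","items":{"type":"number","minimum":-1,"maximum":1}}},"gripper":{"type":"array","items":{"type":"number"}}},"required":["translation","twist","gripper"]}

```bash
mkdir -p pics; ls; python3 - <<'E'
from bench import robot
import cv2
for n in("top","scene"):
    cv2.imwrite(f"pics/{n}0.png",robot.snapshot(n)[:,:,::-1])
for n in["tray_floor","plate_a_handle","plate_b_handle","plate_c_handle","timer","tin_1","mill_1","tape_1"]:
    for r in robot.spot_point(n,"top")[:4]: print(n,[round(float(v),3) for v in r["centre"]],round(r["score"],2),[k for k in r if k not in("centre","score")])
o=robot.get_obs();print(o["time"],o["tool_pos"],o["ee_rot"])
print(robot.camera_model("top"))
E
```

```text
pics
tray_floor [0.616, 0.155, 0.007] 0.97 []
plate_a_handle [0.461, -0.365, 0.041] 0.72 []
plate_b_handle [0.506, 0.43, 0.042] 0.63 []
plate_c_handle [0.613, -0.105, 0.041] 0.56 []
timer [0.645, 0.406, 0.002] 0.74 []
tin_1 [0.787, -0.04, -0.001] 0.72 []
mill_1 [0.475, -0.167, -0.0] 0.6 []
tape_1 [0.788, 0.113, -0.002] 0.53 []
0.5 [0.22014755 0.50402076 0.40465599] [ 3.14156927e+00 -8.89429085e-06  2.72978081e+00]
{'camera_matrix': array([[416.93842959,   0.        , 250.2053401 ],
       [  0.        , 416.93842959, 194.75728913],
       [  0.        ,   0.        ,   1.        ]]), 'rvec': array([ 2.16151942, -2.18514085,  0.11033048]), 'tvec': array([0.04802439, 0.65090229, 1.39546442])}
```

View pics/top0.png

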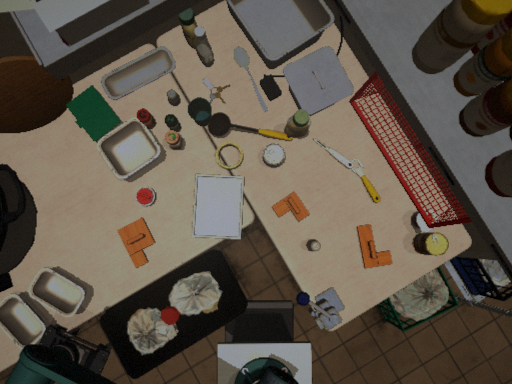

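View pics/scene0.png

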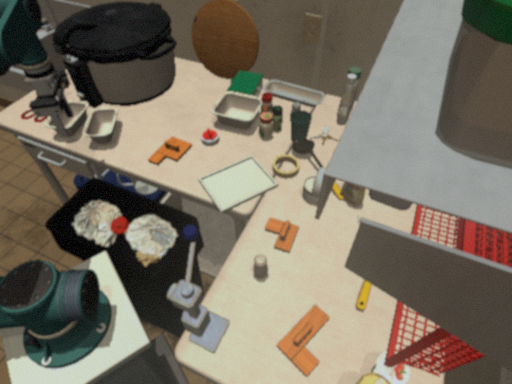

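The top view shows the tray at (218,207), plate b at (136,240), plate c at (291,207), plate a at (373,245) and the mill at (313,245). I'll fit poses with silhouettes.

```bash
cat > h.py <<'E'
import numpy as np, cv2
from scipy.optimize import minimize
from bench import robot
P={'a':[(-60.5,30.5),(85.5,30.5),(85.5,-15.5),(-14.5,-15.5),(-14.5,-65.5),(-60.5,-65.5)],
'b':[(-48,-58),(48,-58),(48,88),(2,88),(2,38),(-48,38)],
'c':[(-55.5,-33),(40.5,-33),(40.5,63),(-5.5,63),(-5.5,13),(-55.5,13)],
't':[(-110,-85),(110,-85),(110,85),(-110,85)]}
H=[(-30,-7),(30,-7),(30,7),(-30,7)]
def proj(p,m): return cv2.projectPoints(np.float64(p).reshape(-1,3),m['rvec'],m['tvec'],m['camera_matrix'],None)[0].reshape(-1,2)
def prism(po,z0,z1,pose,z):
    x,y,t=pose; q=np.array(po)/1000; R=np.array([[np.cos(t),-np.sin(t)],[np.sin(t),np.cos(t)]])
    w=q@R.T+[x,y]; return [np.c_[w,np.full(len(w),z+h)] for h in(z0,z1)]
def sil(k,pose,m,shape,z=0):
    S=4; im=np.zeros((shape[0]*S,shape[1]*S),np.uint8)
    parts=[(P[k],0,.013 if k=='t' else .012)]+([] if k=='t' else [(H,.026,.04)])
    for po,z0,z1 in parts:
        lo,hi=[np.round((proj(w,m)+.5)*S).astype(np.int32) for w in prism(po,z0,z1,pose,z)]
        cv2.fillPoly(im,[lo],255);cv2.fillPoly(im,[hi],255)
        for i in range(len(lo)):
            j=(i+1)%len(lo); cv2.fillConvexPoly(im,cv2.convexHull(np.array([lo[i],lo[j],hi[j],hi[i]])),255)
    return cv2.resize(im,(shape[1],shape[0]),interpolation=cv2.INTER_AREA)/255.
def fit(k,mask,m,x0,z=0,yaws=np.arange(0,6.28,.4)):
    ms=cv2.GaussianBlur(mask.astype(float),(0,0),.7)
    f=lambda p:np.sum((cv2.GaussianBlur(sil(k,p,m,mask.shape,z),(0,0),.7)-ms)**2)
    best=None
    c=sorted([(f((*x0,t)),t) for t in yaws])[:3]
    for _,t in c:
        s=np.array([*x0,t]); sx=np.vstack([s,s+[.01,0,0],s+[0,.01,0],s+[0,0,.15]])
        r=minimize(f,s,method='Nelder-Mead',options=dict(initial_simplex=sx,xatol=1e-4,fatol=1e-3,maxiter=150))
        if best is None or r.fun<best.fun: best=r
    return best.x,best.fun/mask.sum()
def orange(im,c,r):
    hsv=cv2.cvtColor(im,cv2.COLOR_RGB2HSV)
    mk=(hsv[:,:,0]>=4)&(hsv[:,:,0]<=17)&(hsv[:,:,1]>150)&(hsv[:,:,2]>60)
    yy,xx=np.mgrid[:im.shape[0],:im.shape[1]]
    return mk&((xx-c[0])**2+(yy-c[1])**2<r*r)
E
python3 - <<'E'
from h import *
im=robot.snapshot('top'); m=robot.camera_model('top')
out=im.copy()
for k,x0 in dict(a=(.461,-.365),b=(.506,.43),c=(.613,-.105)).items():
    c=proj([(*x0,0.02)],m)[0]; mk=orange(im,c,45)
    p,e=fit(k,mk,m,x0); print(k,p.round(4),round(e,3),mk.sum())
    s=(sil(k,p,m,mk.shape)>.5).astype(np.uint8); out[mk&(s==0)]=(0,0,255); out[~mk&(s>0)]=(0,255,0)
g=im.min(2)
c=proj([(.616,.155,0)],m)[0].astype(int); print(c)
print(im[c[1],c[0]-32:c[0]+32:2].tolist()); print(im[c[1]-50,c[0]])
crop=out[160:280,100:410]; cv2.imwrite('pics/fit0.png',cv2.resize(crop,None,fx=2.58,fy=2.58,interpolation=cv2.INTER_NEAREST)[:,:,::-1])
np.save('top.npy',im)
E
```

```text
a [ 0.4627 -0.3685  0.1382] 0.032 751
b [0.5065 0.4324 2.0285] 0.023 951
c [ 0.614  -0.105   0.5732] 0.017 530
[217 206]
[[151, 142, 121], [151, 142, 121], [151, 142, 121], [152, 141, 119], [118, 112, 100], [138, 136, 126], [150, 155, 163], [149, 153, 158], [150, 154, 161], [151, 156, 162], [152, 156, 161], [152, 156, 164], [151, 157, 165], [152, 156, 162], [152, 155, 165], [149, 154, 162], [150, 154, 165], [152, 157, 166], [152, 157, 167], [153, 156, 162], [152, 155, 164], [151, 155, 165], [149, 153, 161], [148, 153, 159], [151, 156, 163], [151, 155, 158], [151, 156, 158], [141, 145, 149], [151, 152, 137], [151, 143, 123], [152, 146, 124], [147, 135, 114]]
[143 136  86]
```

View pics/fit0.png

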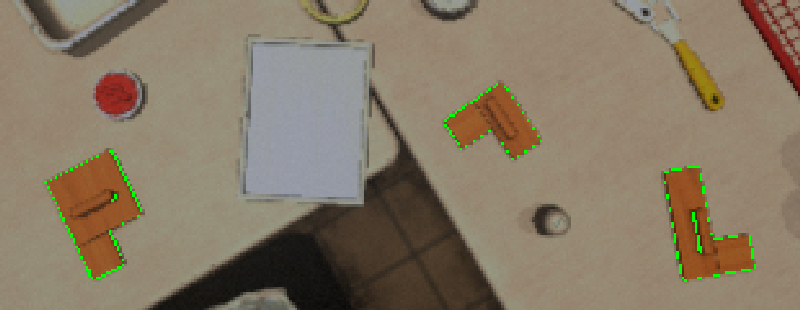

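The fits match the plates well; leg directions agree with the picture. Now I'll fit the tray and choose a layout.

```bash
python3 - <<'E'
from h import *
import itertools
im=np.load('top.npy').astype(int); m=robot.camera_model('top')
d=im[:,:,2]-im[:,:,0]
yy,xx=np.mgrid[:384,:512]; roi=(abs(xx-218)<40)&(abs(yy-207)<45)
mk=((d>0)&roi).astype(np.uint8)
n,l,st,ce=cv2.connectedComponentsWithStats(mk); j=1+st[1:,4].argmax()
pts=np.argwhere(l==j)[:,::-1].astype(np.float64)
# back-project to z=.008
R=cv2.Rodrigues(m['rvec'])[0]; C=-R.T@m['tvec']; print('cam',C.round(3))
ray=lambda p:R.T@np.linalg.inv(m['camera_matrix'])@[p[0],p[1],1]
def bp(p,z=.008): r=ray(p); return (C+r*(z-C[2])/r[2])[:2]
w=np.array([bp(p) for p in pts])
r=cv2.minAreaRect((w*1000).astype(np.float32)); print('floor rect mm',r, 'mean',w.mean(0))
mo=((d>-16)&roi&(im[:,:,0]>100)).astype(np.uint8)
mo=cv2.morphologyEx(mo,cv2.MORPH_OPEN,np.ones((3,3)))
p,e=fit('t',mo>0,m,(.616,.155),yaws=[-.2,0,.2]); print('outer',p.round(4),e,mo.sum())
p2,e2=None,None
P['t']=[(-102,-77),(102,-77),(102,77),(-102,77)]
print('inner',fit('t',mk>0,m,(.616,.155),yaws=[-.2,0,.2]))
# post knob
ms=robot.camera_model('scene'); Pm=lambda m:m['camera_matrix']@np.c_[cv2.Rodrigues(m['rvec'])[0],m['tvec']]
X=cv2.triangulatePoints(Pm(m),Pm(ms),np.float64([303,298]),np.float64([190,232]));print('knob',(X[:3]/X[3]).ravel())
yaw=p[2]
cells={'a':[(0,0),(1,0),(2,0),(0,-1)],'b':[(0,0),(1,0),(0,1),(1,1),(1,2)],'c':[(0,0),(1,0),(1,1)]}
c0={'a':(-37.5,7.5),'b':(-25,-35),'c':(-32.5,-10)} # centre of cell(0,0)
rot=lambda v,k:[(x,y) if k==0 else (-y,x) if k==1 else (-x,-y) if k==2 else (y,-x) for x,y in v]
pl={}
for k in cells:
    L=[]
    for q in range(4):
        r=rot(cells[k],q)
        for ox in range(4):
            for oy in range(3):
                s=frozenset((x+ox,y+oy) for x,y in r)
                if all(0<=x<4 and 0<=y<3 for x,y in s):
                    v=rot([(-c0[k][0],-c0[k][1])],q)[0]
                    L.append((s,q,(-75+50*ox+v[0],-50+50*oy+v[1])))
    pl[k]=L
for A,B,D in itertools.product(*[pl[k] for k in 'abc']):
    if len(A[0]|B[0]|D[0])==12: print([(k,z[1],z[2]) for k,z in zip('abc',(A,B,D))])
E
```

```text
cam [0.513 0.047 1.452]
floor rect mm ((615.893798828125, 155.71417236328125), (156.16555786132812, 203.5546875), 86.43405151367188) mean [0.61440878 0.15422754]
outer [ 0.614  0.154 -0.041] 0.03727670125249832 2913
inner (array([ 0.615253  ,  0.15429532, -0.06122868]), np.float64(0.008850569058902419))
knob [ 0.33370755 -0.10354999  0.2503265 ]
[('a', 0, (-37.5, 42.5)), ('b', 0, (50, -15)), ('c', 0, (-42.5, -40))]
[('a', 1, (-67.5, -12.5)), ('b', 0, (50, -15)), ('c', 2, (-7.5, 40))]
[('a', 2, (37.5, -42.5)), ('b', 2, (-50, 15)), ('c', 2, (42.5, 40))]
[('a', 3, (67.5, 12.5)), ('b', 2, (-50, 15)), ('c', 0, (7.5, -40))]
```

```bash
cat > plan.py <<'E'
import sys,json
from h import *
# plan.py x y z yaw [grip] [step_m]: rows to go from the measured pose
x,y,z,yaw,g=map(float,sys.argv[1:6]); step=float(sys.argv[6]) if len(sys.argv)>6 else .036
o=robot.get_obs(); p=np.array(o['tool_pos']); r=o['ee_rot']; psi=r[2]
d=np.array([x,y,z])-p; t=(yaw-psi+np.pi)%(2*np.pi)-np.pi
n=max(1,int(np.ceil(max(np.linalg.norm(d)/step,abs(t)/.098))))
T=[];W=[]
for i in range(n):
    c,s=np.cos(psi),np.sin(psi); v=d/n
    T.append([round(float(q)/.04,2) for q in(c*v[0]+s*v[1],s*v[0]-c*v[1],-v[2])]); W.append([0,0,round(-t/n/.1,3)]); psi+=t/n
print('t',round(o['time'],2),'pos',p.round(4),'rot',np.round(r,4),'w',round(o['width'],4),'j',np.round(o['joint_positions'],2),'F',np.round(o['wrist_force'],1))
print(n,json.dumps(T)); print(json.dumps(W[0]))
E
python3 plan.py .5065 .4324 .32 2.0285 .1
```

```text
t 0.55 pos [0.2202 0.504  0.4047] rot [3.1414 0.     2.7298] w 0.094 j [ 1.06  0.09  1.37 -0.    1.68 -0.1 ] F [-0.6  0.4 -0.1]
9 [[-0.81, 0.14, 0.24], [-0.8, 0.2, 0.24], [-0.78, 0.26, 0.24], [-0.76, 0.32, 0.24], [-0.73, 0.38, 0.24], [-0.7, 0.43, 0.24], [-0.66, 0.49, 0.24], [-0.62, 0.54, 0.24], [-0.58, 0.58, 0.24]]
[0, 0, 0.779]
```

>>> play_rows(
  translation=[
    [-0.81,0.14,0.24],
    [-0.8,0.2,0.24],
    [-0.78,0.26,0.24],
    [-0.76,0.32,0.24],
    [-0.73,0.38,0.24],
    [-0.7,0.43,0.24],
    [-0.66,0.49,0.24],
    [-0.62,0.54,0.24],
  ],
  twist=[
    [0,0,0.78],
    [0,0,0.78],
    [0,0,0.78],
    [0,0,0.78],
    [0,0,0.78],
    [0,0,0.78],
    [0,0,0.78],
    [0,0,0.78],
  ],
  gripper=[0.1,0.1,0.1,0.1,0.1,0.1,0.1,0.1],
)

```text
time: 1.35
tool_pos: [0.4769, 0.4398, 0.3275]
ee_rot: [3.141, -0.0, 2.102]
wrist_force: [-0.1, 0.4, 0.5]
width: 0.0518
finger_force: 0.0
```

```bash
cat > look.py <<'E'
import sys
from h import *
# look.py k x y z name : wrist fit of plate k
k=sys.argv[1]; x0=(float(sys.argv[2]),float(sys.argv[3])); z=float(sys.argv[4])
m=robot.camera_model('wrist'); im=robot.snapshot('wrist'); np.save('w.npy',im)
c=proj([(*x0,z+.012)],m)[0]; mk=orange(im,c,400)
n,l,st,ce=cv2.connectedComponentsWithStats(mk.astype(np.uint8)); mk=l==1+st[1:,4].argmax()
p,e=fit(k,mk,m,x0,z,yaws=[float(sys.argv[5])+d for d in(-.05,.05)]); print(k,p.round(4),round(e,3),mk.sum())
out=im.copy(); s=sil(k,p,m,mk.shape,z)>.5; out[mk&~s]=(0,0,255); out[s&~mk]=(0,255,0)
cv2.imwrite('pics/w_%s.png'%sys.argv[6],out[:,:,::-1])
E
python3 look.py b .5065 .4324 0 2.03 b1; python3 plan.py .5065 .4324 .25 2.0285 .1
```

```text
b [0.5044 0.4267 2.1052] 1.512 4462
t 1.4 pos [0.481  0.4377 0.3247] rot [-3.1413  0.0038  2.0958] w 0.0516 j [ 0.65  0.34  1.23 -0.    1.57  0.13] F [ 1.9 -0.4 -0.7]
3 [[-0.14, 0.16, 0.62], [-0.14, 0.17, 0.62], [-0.14, 0.17, 0.62]]
[0, 0, 0.224]
```

View pics/w_b1.png

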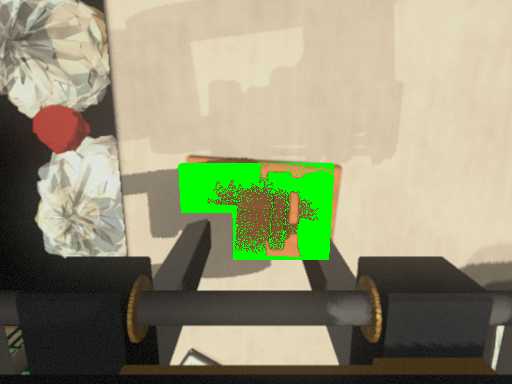

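The wrist picture shows plate b around (260,215), shaded, so my mask was too strict; the arm also had not settled. I'll loosen the mask and finish the approach.

>>> play_rows(
  translation=[
    [-0.14,0.16,0.3],
    [-0.14,0.17,0.3],
    [-0.14,0.17,0.3],
    [0,0,0],
    [0,0,0],
  ],
  twist=[
    [0,0,0.22],
    [0,0,0.22],
    [0,0,0.22],
    [0,0,0],
    [0,0,0],
  ],
  gripper=[0.1,0.1,0.1,0.1,0.1],
)

```text
time: 1.9
tool_pos: [0.5008, 0.4357, 0.2913]
ee_rot: [-3.14, -0.0, 2.041]
wrist_force: [0.9, -0.4, 0.1]
width: 0.0519
finger_force: 0.0
```

```bash
sed -i 's/hsv\[:,:,0\]>=4)&(hsv\[:,:,0\]<=17)&(hsv\[:,:,1\]>150)&(hsv\[:,:,2\]>60)/hsv[:,:,0]>=3)\&(hsv[:,:,0]<=19)\&(hsv[:,:,1]>S)\&(hsv[:,:,2]>30)/; s/^def orange(im,c,r)/def orange(im,c,r,S=150)/' h.py
sed -i "s/mk=l==1+st\[1:,4\].argmax()/l[340:]=0; mk=l==1+st[1:,4].argmax(); mk=cv2.morphologyEx(mk.astype(np.uint8),cv2.MORPH_CLOSE,np.ones((5,5)))>0/" look.py
python3 look.py b .5065 .4324 0 2.03 b2; python3 plan.py .5065 .4324 .216 2.0285 .1
```

```text
b [0.5048 0.4298 2.0225] 0.428 10873
t 1.95 pos [0.5008 0.4359 0.2921] rot [ 3.1415e+00 -3.0000e-04  2.0407e+00] w 0.0514 j [0.63 0.38 1.24 0.   1.52 0.16] F [0.3 0.1 0. ]
3 [[-0.05, 0.03, 0.63], [-0.05, 0.03, 0.63], [-0.05, 0.03, 0.63]]
[0, 0, 0.041]
```

View pics/w_b2.png

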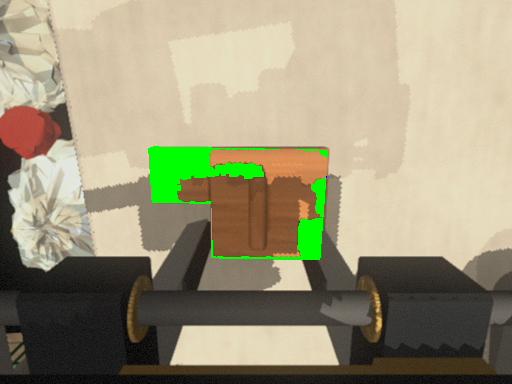

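```bash
python3 - <<'E'
from h import *
im=np.load('w.npy'); hsv=cv2.cvtColor(im,cv2.COLOR_RGB2HSV)
for q in[(170,170),(165,190),(310,165),(240,230),(245,170),(150,210),(300,100),(160,220)]: print(q,hsv[q[1],q[0]])
E
sed -i 's/S=150/S=115/' h.py; sed -i 's/argmax(); mk=cv2/argmax(); print(mk.sum()); mk=cv2/' look.py
python3 look.py b .5065 .4324 0 2.03 b3
```

```text
(170, 170) [ 13 152 226]
(165, 190) [ 12 143 137]
(310, 165) [ 13 150 221]
(240, 230) [ 12 159 128]
(245, 170) [ 13 149 128]
(150, 210) [ 18  56 136]
(300, 100) [ 20  51 220]
(160, 220) [ 17  54 136]
14822
b [0.505  0.431  2.0298] 0.063 14860
```

>>> play_rows(
  translation=[
    [-0.08,0.02,0.6],
    [-0.08,0.02,0.6],
    [0,0,0.5],
    [0,0,0.2],
    [0,0,0],
    [0,0,0],
    [0,0,0],
    [0,0,0],
  ],
  twist=[
    [0,0,0.1],
    [0,0,0],
    [0,0,0],
    [0,0,0],
    [0,0,0],
    [0,0,0],
    [0,0,0],
    [0,0,0],
  ],
  gripper=[0.1,0.1,0.1,0.1,-1,-1,-1,-1],
)

```text
time: 2.8
tool_pos: [0.5059, 0.4308, 0.2176]
ee_rot: [3.139, -0.001, 2.03]
wrist_force: [-0.2, 0.1, -0.1]
width: 0.0231
finger_force: 0.0
```

```bash
python3 plan.py .505 .431 .29 2.03 -1;  python3 plan.py .6643 .1363 .30 -.061 -1
```

```text
t 2.8 pos [0.5059 0.4308 0.2176] rot [ 3.1388e+00 -5.0000e-04  2.0300e+00] w 0.0231 j [0.62 0.43 1.32 0.   1.38 0.16] F [-0.2  0.1 -0.1]
3 [[0.0, -0.01, -0.6], [0.0, -0.01, -0.6], [0.0, -0.01, -0.6]]
[0, 0, -0.0]
t 2.8 pos [0.5059 0.4308 0.2176] rot [ 3.1388e+00 -5.0000e-04  2.0300e+00] w 0.0231 j [0.62 0.43 1.32 0.   1.38 0.16] F [-0.2  0.1 -0.1]
22 [[-0.38, 0.01, -0.09], [-0.38, 0.05, -0.09], [-0.37, 0.08, -0.09], [-0.36, 0.12, -0.09], [-0.35, 0.15, -0.09], [-0.33, 0.19, -0.09], [-0.31, 0.22, -0.09], [-0.29, 0.24, -0.09], [-0.27, 0.27, -0.09], [-0.24, 0.3, -0.09], [-0.21, 0.32, -0.09], [-0.18, 0.34, -0.09], [-0.15, 0.35, -0.09], [-0.11, 0.36, -0.09], [-0.08, 0.37, -0.09], [-0.04, 0.38, -0.09], [-0.01, 0.38, -0.09], [0.03, 0.38, -0.09], [0.07, 0.37, -0.09], [0.1, 0.37, -0.09], [0.14, 0.36, -0.09], [0.17, 0.34, -0.09]]
[0, 0, 0.95]
```

>>> play_rows(
  translation=[
    [0,0,0],
    [0,0,0],
    [0,0,0],
    [0,0,-0.3],
    [0,0,-0.6],
    [0,0,-0.6],
    [0,0,-0.4],
    [0,0,0],
  ],
  twist=[
    [0,0,0],
    [0,0,0],
    [0,0,0],
    [0,0,0],
    [0,0,0],
    [0,0,0],
    [0,0,0],
    [0,0,0],
  ],
  gripper=[-1,-1,-1,-1,-1,-1,-1,-1],
)

```text
time: 3.6
tool_pos: [0.5061, 0.4308, 0.2955]
ee_rot: [3.136, -0.001, 2.03]
wrist_force: [-0.1, 0.8, -2.7]
width: 0.0136
finger_force: 30.0
```

```bash
 python3 plan.py .6643 .1363 .30 -.061 -1
```

```text
t 3.6 pos [0.5061 0.4308 0.2955] rot [ 3.1356e+00 -1.0000e-03  2.0297e+00] w 0.0136 j [0.62 0.38 1.24 0.   1.52 0.16] F [-0.1  0.8 -2.7]
22 [[-0.38, 0.01, -0.01], [-0.38, 0.05, -0.01], [-0.37, 0.08, -0.01], [-0.36, 0.12, -0.01], [-0.35, 0.15, -0.01], [-0.33, 0.19, -0.01], [-0.31, 0.22, -0.01], [-0.29, 0.24, -0.01], [-0.27, 0.27, -0.01], [-0.24, 0.3, -0.01], [-0.21, 0.32, -0.01], [-0.18, 0.33, -0.01], [-0.15, 0.35, -0.01], [-0.11, 0.36, -0.01], [-0.08, 0.37, -0.01], [-0.04, 0.38, -0.01], [-0.01, 0.38, -0.01], [0.03, 0.38, -0.01], [0.07, 0.37, -0.01], [0.1, 0.37, -0.01], [0.14, 0.36, -0.01], [0.17, 0.34, -0.01]]
[0, 0, 0.95]
```

>>> play_rows(
  translation=[
    [-0.38,0.01,0],
    [-0.38,0.05,0],
    [-0.37,0.08,0],
    [-0.36,0.12,0],
    [-0.35,0.15,0],
    [-0.33,0.19,0],
    [-0.31,0.22,0],
    [-0.29,0.24,0],
  ],
  twist=[
    [0,0,0.95],
    [0,0,0.95],
    [0,0,0.95],
    [0,0,0.95],
    [0,0,0.95],
    [0,0,0.95],
    [0,0,0.95],
    [0,0,0.95],
  ],
  gripper=[-1,-1,-1,-1,-1,-1,-1,-1],
)

```text
time: 4.4
tool_pos: [0.563, 0.3225, 0.2898]
ee_rot: [-3.139, 0.002, 1.266]
wrist_force: [-0.4, 0.3, -2.1]
width: 0.0137
finger_force: 30.0
```

>>> play_rows(
  translation=[
    [-0.27,0.27,0],
    [-0.24,0.3,0],
    [-0.21,0.32,0],
    [-0.18,0.33,0],
    [-0.15,0.35,0],
    [-0.11,0.36,0],
    [-0.08,0.37,0],
    [-0.04,0.38,0],
  ],
  twist=[
    [0,0,0.95],
    [0,0,0.95],
    [0,0,0.95],
    [0,0,0.95],
    [0,0,0.95],
    [0,0,0.95],
    [0,0,0.95],
    [0,0,0.95],
  ],
  gripper=[-1,-1,-1,-1,-1,-1,-1,-1],
)

```text
time: 5.2
tool_pos: [0.6204, 0.2154, 0.2898]
ee_rot: [-3.141, 0.003, 0.506]
wrist_force: [1.0, -0.1, -2.7]
width: 0.0137
finger_force: 30.0
```

>>> play_rows(
  translation=[
    [-0.01,0.38,0],
    [0.03,0.38,0],
    [0.07,0.37,0],
    [0.1,0.37,0],
    [0.14,0.36,0],
    [0.17,0.34,0],
    [0,0,0],
    [0,0,0],
  ],
  twist=[
    [0,0,0.95],
    [0,0,0.95],
    [0,0,0.95],
    [0,0,0.95],
    [0,0,0.95],
    [0,0,0.95],
    [0,0,0],
    [0,0,0],
  ],
  gripper=[-1,-1,-1,-1,-1,-1,-1,-1],
)

```text
time: 6.0
tool_pos: [0.6637, 0.1356, 0.2903]
ee_rot: [-3.141, 0.003, -0.059]
wrist_force: [0.2, -0.1, -3.9]
width: 0.0135
finger_force: 30.0
```

```bash
 python3 look.py b .6643 .1363 .078 -.061 b4; python3 plan.py .6643 .1363 .25 -.061 -1
```

```text
22610
b [ 0.6648  0.1367 -0.0567] 0.348 22748
t 6.05 pos [0.6636 0.1361 0.2907] rot [-3.1412e+00  2.3000e-03 -5.8300e-02] w 0.014 j [0.12 0.41 1.2  0.   1.53 1.75] F [ 0.9  0.2 -1.6]
2 [[0.01, -0.0, 0.51], [0.01, -0.0, 0.51]]
[0, 0, 0.013]
```

View pics/w_b4.png

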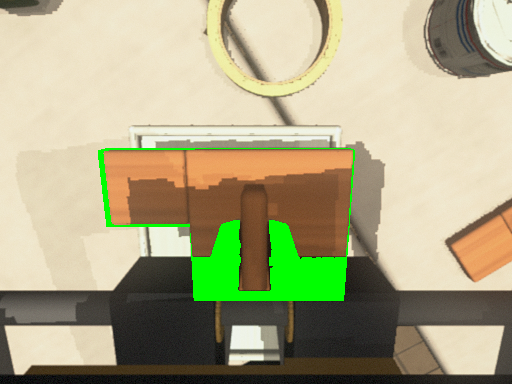

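The wrist picture shows the held plate b over the tray, with the tray's far rim at row ~130 and its sides at columns 130 and 340. I'll check the tray estimate against these rims.

```bash
python3 - <<'E'
from h import *
im=np.load('w.npy'); m=robot.camera_model('wrist')
# plate refit, visible rows only
mk=orange(im,(250,200),400); l=cv2.connectedComponents(mk.astype(np.uint8))[1]; mk=l==l[170,250]
mk=cv2.morphologyEx(mk.astype(np.uint8),cv2.MORPH_CLOSE,np.ones((5,5)))>0
W=np.ones(mk.shape); W[215:,195:]=0; W[235:]=0; W[:, :]*=1; 
W[215:255,320:]=1
ms=cv2.GaussianBlur(mk.astype(float),(0,0),.7)
f=lambda p:np.sum(W*(cv2.GaussianBlur(sil('b',p,m,mk.shape,.073),(0,0),.7)-ms)**2)
s=np.array([.664,.1365,-.058]); r=minimize(f,s,method='Nelder-Mead',options=dict(initial_simplex=np.vstack([s,s+[.005,0,0],s+[0,.005,0],s+[0,0,.05]]),xatol=1e-4,fatol=.01))
print('plate',r.x,r.fun/mk.sum())
big=cv2.resize(im,None,fx=3,fy=3,interpolation=cv2.INTER_CUBIC)
for hx,hy,z,c in((110,85,.013,(255,0,0)),(102,77,.013,(0,0,255))):
    q=prism([(-hx,-hy),(hx,-hy),(hx,hy),(-hx,hy)],0,z,(.6153,.1543,-.061),0)[1]
    cv2.polylines(big,[((proj(q,m)+.5)*3).astype(np.int32)],True,c,1)
cv2.imwrite('pics/tr.png',big[300:780,330:1080,::-1])
E
```

```text
plate [ 0.66354676  0.13667375 -0.05935329] 0.0059216090983274785
```

View pics/tr.png

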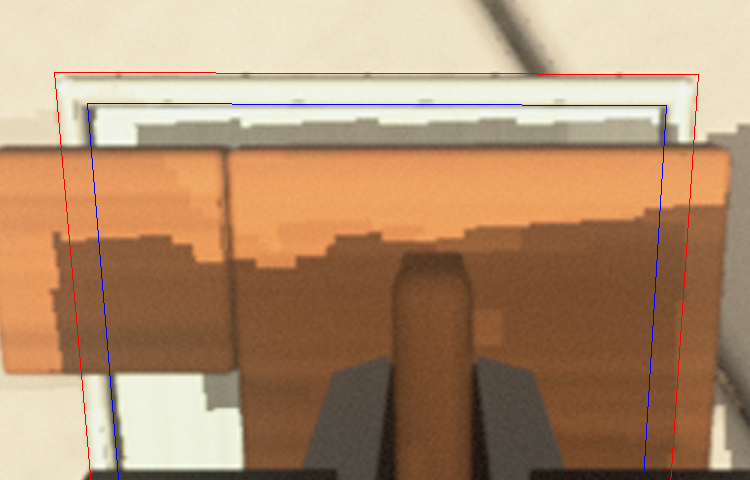

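>>> play_rows(
  translation=[
    [0.02,0.01,0.4],
    [0,0,0.4],
    [0,0,0.4],
    [0,0,0.3],
    [0,0,0.1],
    [0,0,0],
    [0,0,0],
  ],
  twist=[
    [0,0,0],
    [0,0,0],
    [0,0,0],
    [0,0,0],
    [0,0,0],
    [0,0,0],
    [0,0,0],
  ],
  gripper=[-1,-1,-1,-1,-1,-1,-1],
)

```text
time: 6.75
tool_pos: [0.6651, 0.1352, 0.2285]
ee_rot: [-3.141, -0.001, -0.06]
wrist_force: [0.8, 0.9, -1.4]
width: 0.0136
finger_force: 30.0
```

>>> play_rows(
  translation=[
    [-0.01,-0.01,0.05],
    [0,0,0.05],
    [0,0,0.03],
    [0,0,0],
    [0,0,0],
  ],
  twist=[
    [0,0,0],
    [0,0,0],
    [0,0,0],
    [0,0,0],
    [0,0,0],
  ],
  gripper=[-1,-1,-1,-1,-1],
)

```text
time: 7.25
tool_pos: [0.6645, 0.1356, 0.2227]
ee_rot: [-3.141, -0.0, -0.06]
wrist_force: [0.0, 0.8, -1.3]
width: 0.0141
finger_force: 30.0
```

>>> play_rows(
  translation=[
    [0,0,0],
    [0,0,0],
    [0,0,0],
    [0,0,0],
    [0,0,-0.4],
    [0,0,-0.7],
    [0,0,-0.7],
    [0,0,0],
  ],
  twist=[
    [0,0,0],
    [0,0,0],
    [0,0,0],
    [0,0,0],
    [0,0,0],
    [0,0,0],
    [0,0,0],
    [0,0,0],
  ],
  gripper=[-0.1,-0.1,-0.1,-0.1,-0.1,-0.1,-0.1,-0.1],
)

```text
time: 8.05
tool_pos: [0.6657, 0.1357, 0.3022]
ee_rot: [-3.139, -0.012, -0.06]
wrist_force: [0.2, 0.0, 1.0]
width: 0.0424
finger_force: 0.0
```

```bash
 python3 look.py b .6643 .1363 .005 -.061 b5; python3 plan.py .614 -.105 .29 .573 0
```

```text
13935
b [ 0.6656  0.136  -0.0543] 0.085 13958
t 8.1 pos [0.6652 0.1356 0.2992] rot [-3.1401 -0.0077 -0.0602] w 0.0424 j [0.12 0.41 1.19 0.   1.54 1.75] F [0.3 0.1 0.1]
7 [[-0.13, 0.87, 0.03], [-0.21, 0.85, 0.03], [-0.28, 0.83, 0.03], [-0.36, 0.8, 0.03], [-0.43, 0.77, 0.03], [-0.5, 0.72, 0.03], [-0.56, 0.68, 0.03]]
[0, 0, -0.905]
```

>>> play_rows(
  translation=[
    [-0.13,0.87,0.03],
    [-0.21,0.85,0.03],
    [-0.28,0.83,0.03],
    [-0.36,0.8,0.03],
    [-0.43,0.77,0.03],
    [-0.5,0.72,0.03],
    [-0.56,0.68,0.03],
    [0,0,0],
  ],
  twist=[
    [0,0,-0.9],
    [0,0,-0.9],
    [0,0,-0.9],
    [0,0,-0.9],
    [0,0,-0.9],
    [0,0,-0.9],
    [0,0,-0.93],
    [0,0,0],
  ],
  gripper=[0,0,0,0,0,0,0,0],
)

```text
time: 8.9
tool_pos: [0.6117, -0.1087, 0.2845]
ee_rot: [-3.141, 0.003, 0.568]
wrist_force: [0.3, 0.8, 0.0]
width: 0.0467
finger_force: 0.0
```

```bash
 python3 look.py c .614 -.105 0 .573 c1; python3 plan.py .614 -.105 .217 .573 0
```

```text
9652
c [ 0.6121 -0.1056  0.5741] 0.015 9678
t 8.95 pos [ 0.6122 -0.1067  0.2847] rot [-3.1394e+00  1.7000e-03  5.6860e-01] w 0.0469 j [-0.26  0.3   1.37  0.    1.48  0.74] F [0.3 0.3 0.3]
2 [[0.03, -0.01, 0.85], [0.03, -0.01, 0.85]]
[0, 0, -0.022]
```

>>> play_rows(
  translation=[
    [0.02,-0.02,0.6],
    [0,0,0.6],
    [0,0,0.4],
    [0,0,0.08],
    [0,0,0],
    [0,0,0],
    [0,0,0],
    [0,0,0],
  ],
  twist=[
    [0,0,-0.05],
    [0,0,0],
    [0,0,0],
    [0,0,0],
    [0,0,0],
    [0,0,0],
    [0,0,0],
    [0,0,0],
  ],
  gripper=[0,0,0,0,0,-1,-1,-1],
)

```text
time: 9.75
tool_pos: [0.6136, -0.1039, 0.2204]
ee_rot: [3.14, -0.002, 0.578]
wrist_force: [-0.3, 0.7, 0.0]
width: 0.0266
finger_force: 0.0
```

>>> play_rows(
  translation=[
    [0,0,0],
    [0,0,0],
    [0,0,0],
    [0,0,-0.3],
    [0,0,-0.6],
    [0,0,-0.6],
    [0,0,-0.4],
    [0,0,0],
  ],
  twist=[
    [0,0,0],
    [0,0,0],
    [0,0,0],
    [0,0,0],
    [0,0,0],
    [0,0,0],
    [0,0,0],
    [0,0,0],
  ],
  gripper=[-1,-1,-1,-1,-1,-1,-1,-1],
)

```text
time: 10.55
tool_pos: [0.6139, -0.1039, 0.2987]
ee_rot: [3.137, -0.004, 0.578]
wrist_force: [-0.3, -0.0, -1.2]
width: 0.0138
finger_force: 30.0
```

```bash
 python3 plan.py .5705 .1170 .30 -.061 -1
```

```text
t 10.55 pos [ 0.6139 -0.1039  0.2987] rot [ 3.1374 -0.0042  0.5779] w 0.0138 j [-0.26  0.29  1.35  0.    1.5   0.73] F [-0.3 -0.  -1.2]
7 [[0.3, -0.75, -0.0], [0.23, -0.77, -0.0], [0.16, -0.79, -0.0], [0.09, -0.8, -0.0], [0.02, -0.8, -0.0], [-0.06, -0.8, -0.0], [-0.13, -0.79, -0.0]]
[0, 0, 0.913]
```

>>> play_rows(
  translation=[
    [0.3,-0.75,0],
    [0.23,-0.77,0],
    [0.16,-0.79,0],
    [0.09,-0.8,0],
    [0.02,-0.8,0],
    [-0.06,-0.8,0],
    [-0.08,-0.79,0],
    [0,0,0],
  ],
  twist=[
    [0,0,0.91],
    [0,0,0.91],
    [0,0,0.91],
    [0,0,0.91],
    [0,0,0.91],
    [0,0,0.91],
    [0,0,0.93],
    [0,0,0],
  ],
  gripper=[-1,-1,-1,-1,-1,-1,-1,-1],
)

```text
time: 11.35
tool_pos: [0.5704, 0.1204, 0.2936]
ee_rot: [-3.14, 0.003, -0.058]
wrist_force: [1.1, 0.0, -2.2]
width: 0.0137
finger_force: 30.0
```

>>> play_rows(
  translation=[
    [0,0,0.3],
    [0,0,0.3],
    [0,0,0.2],
    [0,0,0],
    [0,0,0],
  ],
  twist=[
    [0,0,0],
    [0,0,0],
    [0,0,0],
    [0,0,0],
    [0,0,0],
  ],
  gripper=[-1,-1,-1,-1,-1],
)

```text
time: 11.85
tool_pos: [0.5717, 0.1163, 0.2623]
ee_rot: [3.141, 0.001, -0.062]
wrist_force: [0.9, 0.5, -1.9]
width: 0.0135
finger_force: 30.0
```

```bash
python3 - <<'E'
from h import *
m=robot.camera_model('wrist'); im=robot.snapshot('wrist'); o=robot.get_obs()
print(np.round(o['tool_pos'],4),np.round(o['ee_rot'],4))
np.save('w.npy',im)
for q,z in((P['c'],0.012+o['tool_pos'][2]-.2204),):
    x=prism(q,0,z,(.5705,.117,-.061),0)[1]; cv2.polylines(im,[np.round(proj(x,m)).astype(np.int32)],True,(0,255,0),1)
x=prism(P['b'],0,.017,(.6643,.1363,-.061),0)[1]; cv2.polylines(im,[np.round(proj(x,m)).astype(np.int32)],True,(0,0,255),1)
cv2.imwrite('pics/c2.png',im[:,:,::-1])
E
```

```text
[0.5719 0.1164 0.2631] [-3.1415e+00 -2.0000e-04 -6.2100e-02]
```

View pics/c2.png

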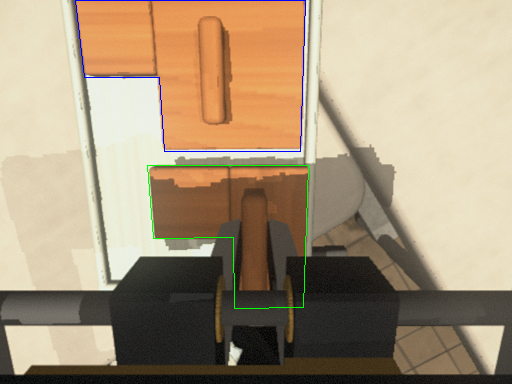

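>>> play_rows(
  translation=[
    [0.02,-0.01,0.3],
    [0,0,0.3],
    [0,0,0.2],
    [0,0,0.06],
    [0,0,0],
    [0,0,0],
    [0,0,0],
  ],
  twist=[
    [0,0,0],
    [0,0,0],
    [0,0,0],
    [0,0,0],
    [0,0,0],
    [0,0,0],
    [0,0,0],
  ],
  gripper=[-1,-1,-1,-1,-1,-1,-1],
)

```text
time: 12.6
tool_pos: [0.5728, 0.1174, 0.2293]
ee_rot: [-3.141, -0.001, -0.061]
wrist_force: [-0.1, 0.4, -1.8]
width: 0.0138
finger_force: 30.0
```

>>> play_rows(
  translation=[
    [0,0.01,0.05],
    [0,0,0.05],
    [0,0,0],
    [0,0,0],
    [0,0,0],
  ],
  twist=[
    [0,0,0],
    [0,0,0],
    [0,0,0],
    [0,0,0],
    [0,0,0],
  ],
  gripper=[-1,-1,-1,-1,-1],
)

```text
time: 13.1
tool_pos: [0.5726, 0.117, 0.2248]
ee_rot: [-3.141, -0.0, -0.061]
wrist_force: [0.9, 0.1, -1.1]
width: 0.0133
finger_force: 30.0
```

>>> play_rows(
  translation=[
    [0,0,0],
    [0,0,0],
    [0,0,0],
    [0,0,0],
    [0,0,-0.4],
    [0,0,-0.7],
    [0,0,-0.8],
    [0,0,-0.4],
  ],
  twist=[
    [0,0,0],
    [0,0,0],
    [0,0,0],
    [0,0,0],
    [0,0,0],
    [0,0,0],
    [0,0,0],
    [0,0,0],
  ],
  gripper=[-0.1,-0.1,-0.1,-0.1,-0.1,-0.1,-0.1,-0.1],
)

```text
time: 13.9
tool_pos: [0.573, 0.117, 0.3202]
ee_rot: [-3.141, -0.005, -0.061]
wrist_force: [0.3, 0.7, -0.3]
width: 0.0426
finger_force: 0.0
```

```bash
python3 - <<'E'
from h import *
o=robot.get_obs();print(np.round(o['tool_pos'],3))
im=robot.snapshot('top'); m=robot.camera_model('top'); c=proj([(.4627,-.3685,.02)],m)[0]; p,e=fit('a',orange(im,c,45),m,(.4627,-.3685),yaws=[.1,.2]); print(p,e)
E
python3 plan.py .59 -.08 .33 .06 0; python3 plan.py .5 -.33 .31 .138 0
```

```text
[0.573 0.117 0.32 ]
[ 0.46281078 -0.36898883  0.14275056] 0.012027393070706072
t 13.95 pos [0.5734 0.1171 0.3225] rot [-3.14   -0.0089 -0.0612] w 0.0426 j [0.1  0.19 1.42 0.   1.52 1.74] F [1.4 0.3 1.7]
6 [[0.12, 0.82, -0.03], [0.1, 0.82, -0.03], [0.09, 0.82, -0.03], [0.07, 0.82, -0.03], [0.05, 0.82, -0.03], [0.04, 0.82, -0.03]]
[0, 0, -0.202]
t 13.95 pos [0.5734 0.1171 0.3225] rot [-3.14   -0.0089 -0.0612] w 0.0426 j [0.1  0.19 1.42 0.   1.52 1.74] F [1.4 0.3 1.7]
13 [[-0.09, 0.87, 0.02], [-0.1, 0.87, 0.02], [-0.11, 0.86, 0.02], [-0.13, 0.86, 0.02], [-0.14, 0.86, 0.02], [-0.15, 0.86, 0.02], [-0.17, 0.86, 0.02], [-0.18, 0.85, 0.02], [-0.19, 0.85, 0.02], [-0.21, 0.85, 0.02], [-0.22, 0.84, 0.02], [-0.23, 0.84, 0.02], [-0.25, 0.84, 0.02]]
[0, 0, -0.153]
```

>>> play_rows(
  translation=[
    [0.1,0.82,-0.1],
    [0,0.85,-0.1],
    [0,0.87,0],
    [-0.05,0.87,0],
    [-0.1,0.87,0],
    [-0.15,0.86,0],
    [-0.25,0.86,0],
    [-0.3,0.85,0],
  ],
  twist=[
    [0,0,-0.15],
    [0,0,-0.15],
    [0,0,-0.15],
    [0,0,-0.15],
    [0,0,-0.15],
    [0,0,-0.15],
    [0,0,-0.15],
    [0,0,-0.15],
  ],
  gripper=[0,0,0,0,0,0,0,0],
)

```text
time: 14.75
tool_pos: [0.5397, -0.1593, 0.3237]
ee_rot: [-3.141, 0.001, 0.06]
wrist_force: [0.5, -0.4, -0.5]
width: 0.0469
finger_force: 0.0
```

```bash
python3 plan.py .4628 -.369 .29 .14 0
```

```text
t 14.75 pos [ 0.5397 -0.1593  0.3237] rot [-3.141e+00  9.000e-04  5.960e-02] w 0.0469 j [-0.39  0.14  1.47  0.    1.53  1.12] F [ 0.5 -0.4 -0.5]
7 [[-0.32, 0.73, 0.12], [-0.33, 0.73, 0.12], [-0.34, 0.72, 0.12], [-0.34, 0.72, 0.12], [-0.35, 0.72, 0.12], [-0.36, 0.71, 0.12], [-0.37, 0.71, 0.12]]
[0, 0, -0.115]
```

>>> play_rows(
  translation=[
    [-0.32,0.73,0.0],
    [-0.33,0.73,0.0],
    [-0.34,0.72,0.12],
    [-0.34,0.72,0.15],
    [-0.35,0.72,0.2],
    [-0.36,0.65,0.2],
    [-0.3,0.6,0.1],
    [0,0,0],
  ],
  twist=[
    [0,0,-0.11],
    [0,0,-0.11],
    [0,0,-0.11],
    [0,0,-0.11],
    [0,0,-0.11],
    [0,0,-0.11],
    [0,0,-0.11],
    [0,0,0],
  ],
  gripper=[0,0,0,0,0,0,0,0],
)

```text
time: 15.55
tool_pos: [0.4631, -0.3629, 0.2918]
ee_rot: [-3.14, 0.002, 0.132]
wrist_force: [0.7, 1.0, -0.9]
width: 0.0473
finger_force: 0.0
```

>>> play_rows(
  translation=[
    [0,0,0],
    [0,0,0],
  ],
  twist=[
    [0,0,0],
    [0,0,0],
  ],
  gripper=[0,0],
)

```text
time: 15.75
tool_pos: [0.465, -0.3597, 0.2938]
ee_rot: [-3.141, -0.0, 0.137]
wrist_force: [0.3, 0.0, 0.4]
width: 0.0472
finger_force: 0.0
```

```bash
python3 look.py a .4628 -.369 0 .14 a1;python3 plan.py .4628 -.369 .219 .14 0
```

```text
10041
a [ 0.4609 -0.3683  0.1424] 0.22 10085
t 15.8 pos [ 0.4651 -0.3595  0.294 ] rot [-3.1413e+00 -4.0000e-04  1.3710e-01] w 0.0468 j [-0.75  0.22  1.45  0.    1.48  0.68] F [ 0.2 -0.3 -0.6]
3 [[-0.03, 0.08, 0.62], [-0.03, 0.08, 0.62], [-0.03, 0.08, 0.62]]
[0, 0, -0.01]
```

```bash
python3 - <<'E'
from h import *
im=np.load('w.npy'); m=robot.camera_model('wrist')
mk=orange(im,(250,200),400); l=cv2.connectedComponents(mk.astype(np.uint8))[1]; mk=l==l[170,250]
mk=cv2.morphologyEx(mk.astype(np.uint8),cv2.MORPH_CLOSE,np.ones((5,5)))>0
W=np.zeros(mk.shape); W[:250]=1; W[205:,190:320]=0
ms=cv2.GaussianBlur(mk.astype(float),(0,0),.7)
f=lambda p:np.sum(W*(cv2.GaussianBlur(sil('a',p,m,mk.shape,0),(0,0),.7)-ms)**2)
s=np.array([.462,-.3685,.142]); r=minimize(f,s,method='Nelder-Mead',options=dict(initial_simplex=np.vstack([s,s+[.005,0,0],s+[0,.005,0],s+[0,0,.05]]),xatol=1e-4,fatol=.01))
print('plate',r.x,r.fun/mk.sum(),mk.sum())
E
```

```text
plate [ 0.46023469 -0.36756232  0.12463652] 0.0643612652603383 10085
```

View pics/w_a1.png

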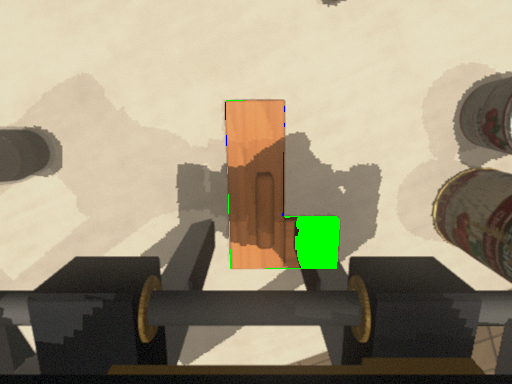

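>>> play_rows(
  translation=[
    [-0.07,0.11,0.4],
    [-0.06,0.11,0.5],
    [0,0,0.5],
    [0,0,0.4],
    [0,0,0.05],
    [0,0,0],
    [0,0,0],
  ],
  twist=[
    [0,0,-0.04],
    [0,0,0],
    [0,0,0],
    [0,0,0],
    [0,0,0],
    [0,0,0],
    [0,0,0],
  ],
  gripper=[0,0,0,0,0,0,0],
)

```text
time: 16.5
tool_pos: [0.4613, -0.3698, 0.2212]
ee_rot: [3.14, -0.002, 0.141]
wrist_force: [0.6, -0.7, 0.7]
width: 0.0473
finger_force: 0.0
```

>>> play_rows(
  translation=[
    [0,0,0.07],
    [0,0,0],
    [0,0,0],
    [0,0,0],
    [0,0,0],
    [0,0,0],
    [0,0,0],
    [0,0,0],
  ],
  twist=[
    [0,0,0],
    [0,0,0],
    [0,0,0],
    [0,0,0],
    [0,0,0],
    [0,0,0],
    [0,0,0],
    [0,0,0],
  ],
  gripper=[0,-1,-1,-1,-1,-1,-1,-1],
)

```text
time: 17.3
tool_pos: [0.4607, -0.3697, 0.2171]
ee_rot: [-3.141, 0.0, 0.14]
wrist_force: [-0.8, 1.2, 2.4]
width: 0.0138
finger_force: 30.0
```

>>> play_rows(
  translation=[
    [0,0,-0.3],
    [0,0,-0.6],
    [0,0,-0.7],
    [0,0,-0.7],
    [0,0,-0.6],
    [0,0,-0.3],
    [0,0,0],
  ],
  twist=[
    [0,0,0],
    [0,0,0],
    [0,0,0],
    [0,0,0],
    [0,0,0],
    [0,0,0],
    [0,0,0],
  ],
  gripper=[-1,-1,-1,-1,-1,-1,-1],
)

```text
time: 18.0
tool_pos: [0.4609, -0.3703, 0.3475]
ee_rot: [3.138, -0.003, 0.14]
wrist_force: [-0.1, 0.7, -2.5]
width: 0.0136
finger_force: 30.0
```

```bash
python3 plan.py .56 -.16 .345 .05 -1; python3 plan.py .5805 .199 .345 -.061 -1
```

```text
t 18.0 pos [ 0.4609 -0.3703  0.3475] rot [ 3.1377e+00 -2.8000e-03  1.3970e-01] w 0.0136 j [-0.77  0.19  1.36 -0.    1.58  0.66] F [-0.1  0.7 -2.5]
7 [[0.46, -0.69, 0.01], [0.45, -0.7, 0.01], [0.44, -0.71, 0.01], [0.43, -0.71, 0.01], [0.42, -0.72, 0.01], [0.41, -0.72, 0.01], [0.4, -0.73, 0.01]]
[0, 0, 0.128]
t 18.0 pos [ 0.4609 -0.3703  0.3475] rot [ 3.1377e+00 -2.8000e-03  1.3970e-01] w 0.0136 j [-0.77  0.19  1.36 -0.    1.58  0.66] F [-0.1  0.7 -2.5]
17 [[0.29, -0.8, 0.0], [0.28, -0.81, 0.0], [0.27, -0.81, 0.0], [0.26, -0.81, 0.0], [0.25, -0.82, 0.0], [0.24, -0.82, 0.0], [0.23, -0.82, 0.0], [0.22, -0.83, 0.0], [0.21, -0.83, 0.0], [0.2, -0.83, 0.0], [0.19, -0.83, 0.0], [0.18, -0.84, 0.0], [0.17, -0.84, 0.0], [0.16, -0.84, 0.0], [0.15, -0.84, 0.0], [0.14, -0.84, 0.0], [0.13, -0.84, 0.0]]
[0, 0, 0.118]
```

>>> play_rows(
  translation=[
    [0.46,-0.69,0],
    [0.45,-0.7,0],
    [0.44,-0.71,0],
    [0.43,-0.71,0],
    [0.42,-0.72,0],
    [0.41,-0.72,0],
    [0.4,-0.73,0],
    [0.1,-0.85,0],
  ],
  twist=[
    [0,0,0.13],
    [0,0,0.13],
    [0,0,0.13],
    [0,0,0.13],
    [0,0,0.13],
    [0,0,0.13],
    [0,0,0.13],
    [0,0,0.13],
  ],
  gripper=[-1,-1,-1,-1,-1,-1,-1,-1],
)

```text
time: 18.8
tool_pos: [0.5634, -0.1243, 0.3424]
ee_rot: [-3.141, 0.003, 0.035]
wrist_force: [-0.1, 0.1, -2.5]
width: 0.0138
finger_force: 30.0
```

```bash
python3 plan.py .5805 .199 .32 -.061 -1 .041
```

```text
t 18.8 pos [ 0.5634 -0.1243  0.3424] rot [-3.1405e+00  3.0000e-03  3.5200e-02] w 0.0138 j [-0.32  0.17  1.4  -0.    1.57  1.22] F [-0.1  0.1 -2.5]
8 [[0.09, -1.01, 0.07], [0.08, -1.01, 0.07], [0.06, -1.01, 0.07], [0.05, -1.01, 0.07], [0.04, -1.01, 0.07], [0.03, -1.01, 0.07], [0.02, -1.01, 0.07], [0.0, -1.01, 0.07]]
[0, 0, 0.12]
```

>>> play_rows(
  translation=[
    [0.09,-0.95,0],
    [0.08,-0.95,0],
    [0.06,-0.95,0],
    [0.05,-0.95,0],
    [0.04,-0.95,0],
    [0.03,-0.95,0],
    [0.02,-0.95,0],
    [0.0,-0.9,0],
  ],
  twist=[
    [0,0,0.12],
    [0,0,0.12],
    [0,0,0.12],
    [0,0,0.12],
    [0,0,0.12],
    [0,0,0.12],
    [0,0,0.12],
    [0,0,0.12],
  ],
  gripper=[-1,-1,-1,-1,-1,-1,-1,-1],
)

```text
time: 19.6
tool_pos: [0.579, 0.1782, 0.3426]
ee_rot: [3.141, 0.004, -0.06]
wrist_force: [0.7, 0.2, -1.8]
width: 0.0138
finger_force: 30.0
```

>>> play_rows(
  translation=[
    [0,-0.3,0.5],
    [0,0,0.5],
    [0,0,0.4],
    [0,0,0],
    [0,0,0],
    [0,0,0],
  ],
  twist=[
    [0,0,0],
    [0,0,0],
    [0,0,0],
    [0,0,0],
    [0,0,0],
    [0,0,0],
  ],
  gripper=[-1,-1,-1,-1,-1,-1],
)

```text
time: 20.2
tool_pos: [0.5804, 0.1885, 0.2898]
ee_rot: [-3.141, -0.001, -0.061]
wrist_force: [0.1, -0.0, -2.2]
width: 0.0139
finger_force: 30.0
```

```bash
python3 plan.py .5805 .199 .265 -.061 -1 .041
```

```text
t 20.2 pos [0.5804 0.1885 0.2898] rot [-3.1412e+00 -1.2000e-03 -6.0500e-02] w 0.0139 j [0.22 0.27 1.39 0.   1.48 1.85] F [ 0.1 -0.  -2.2]
1 [[-0.01, -0.26, 0.62]]
[0, 0, 0.005]
```

Shift into line and go lower, then check the fit by fitting the held plate and the placed ones in the wrist image.

>>> play_rows(
  translation=[
    [0,-0.26,0.3],
    [0,0,0.2],
    [0,0,0],
    [0,0,0],
    [0,0,0],
  ],
  twist=[
    [0,0,0],
    [0,0,0],
    [0,0,0],
    [0,0,0],
    [0,0,0],
  ],
  gripper=[-1,-1,-1,-1,-1],
)

```text
time: 20.7
tool_pos: [0.5808, 0.199, 0.2693]
ee_rot: [-3.141, -0.0, -0.06]
wrist_force: [-0.3, -0.1, -3.3]
width: 0.0138
finger_force: 30.0
```

```bash
python3 - <<'E'
from h import *
m=robot.camera_model('wrist'); im=robot.snapshot('wrist'); o=robot.get_obs()
print(np.round(o['tool_pos'],4),np.round(o['ee_rot'],4))
F=1.56; big=cv2.resize(im,None,fx=F,fy=F,interpolation=cv2.INTER_CUBIC)
def dr(k,pose,z,col):
    x=prism(P[k],0,z,pose,0)[1]; cv2.polylines(big,[np.round((proj(x,m)+.5)*F).astype(np.int32)],True,col,1)
dr('a',(.5805,.199,-.061),.012+o['tool_pos'][2]-.2171,(0,255,0))
dr('b',(.6643,.1363,-.061),.017,(0,0,255)); dr('c',(.5705,.117,-.061),.017,(0,0,255))
P['i']=[(-102,-77),(102,-77),(102,77),(-102,77)]; dr('i',(.6153,.1543,-.061),.013,(255,0,0))
cv2.imwrite('pics/a2.png',big[:,:,::-1])
E
```

```text
[0.5809 0.1989 0.2695] [-3.1413e+00 -8.0000e-04 -6.0300e-02]
```

View pics/a2.png

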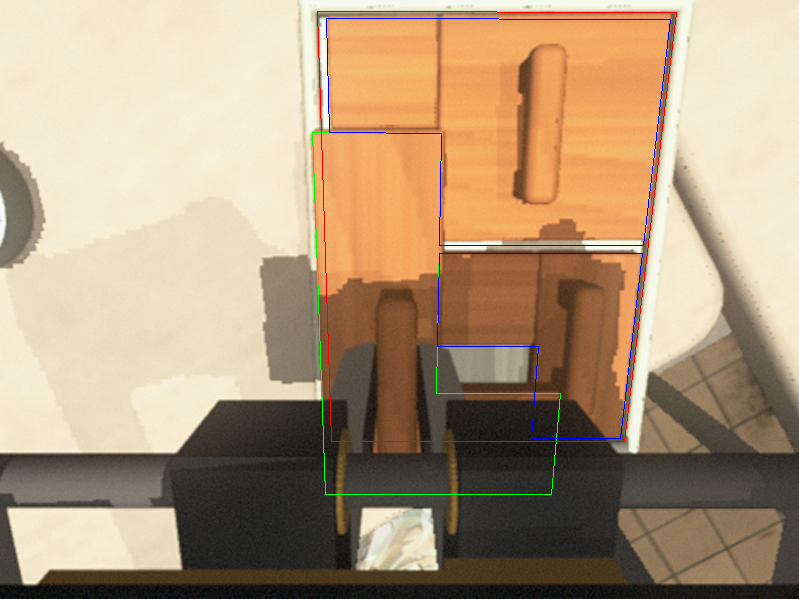

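>>> play_rows(
  translation=[
    [0,0,0.3],
    [0,0,0.3],
    [0,0,0.25],
    [0,0,0.15],
    [0,0,0],
    [0,0,0],
    [0,0,0],
  ],
  twist=[
    [0,0,0],
    [0,0,0],
    [0,0,0],
    [0,0,0],
    [0,0,0],
    [0,0,0],
    [0,0,0],
  ],
  gripper=[-1,-1,-1,-1,-1,-1,-1],
)

```text
time: 21.45
tool_pos: [0.581, 0.1991, 0.2297]
ee_rot: [-3.141, -0.001, -0.06]
wrist_force: [0.2, 0.2, -2.6]
width: 0.0137
finger_force: 30.0
```

>>> play_rows(
  translation=[
    [0,0,0.06],
    [0,0,0.06],
    [0,0,0.06],
    [0,0,0],
    [0,0,0],
    [0,0,0],
  ],
  twist=[
    [0,0,0],
    [0,0,0],
    [0,0,0],
    [0,0,0],
    [0,0,0],
    [0,0,0],
  ],
  gripper=[-1,-1,-1,-1,-1,-1],
)

```text
time: 22.05
tool_pos: [0.5808, 0.199, 0.2222]
ee_rot: [-3.141, -0.0, -0.06]
wrist_force: [-0.7, -1.4, -1.3]
width: 0.0136
finger_force: 30.0
```

At floor height with no contact load; release and lift.

>>> play_rows(
  translation=[
    [0,0,0],
    [0,0,0],
    [0,0,0],
    [0,0,0],
    [0,0,-0.4],
    [0,0,-0.7],
    [0,0,-0.8],
    [0,0,-0.8],
  ],
  twist=[
    [0,0,0],
    [0,0,0],
    [0,0,0],
    [0,0,0],
    [0,0,0],
    [0,0,0],
    [0,0,0],
    [0,0,0],
  ],
  gripper=[-0.1,-0.1,-0.1,-0.1,-0.1,-0.1,-0.1,-0.1],
)

```text
time: 22.85
tool_pos: [0.5806, 0.199, 0.3323]
ee_rot: [-3.141, -0.001, -0.06]
wrist_force: [0.7, 0.7, 0.1]
width: 0.0425
finger_force: 0.0
```

>>> play_rows(
  translation=[
    [-0.6,0,-0.5],
    [-0.6,0,-0.5],
    [-0.6,0,-0.5],
    [-0.6,0,0],
    [0,0,0],
    [0,0,0],
    [0,0,0],
  ],
  twist=[
    [0,0,0],
    [0,0,0],
    [0,0,0],
    [0,0,0],
    [0,0,0],
    [0,0,0],
    [0,0,0],
  ],
  gripper=[-0.1,-0.1,-0.1,-0.1,-0.1,-0.1,-0.1],
)

```text
time: 23.55
tool_pos: [0.4855, 0.2046, 0.3898]
ee_rot: [3.141, -0.0, -0.061]
wrist_force: [0.1, -0.4, -0.8]
width: 0.042
finger_force: 0.0
```

```bash
python3 - <<'E'
from h import *
m=robot.camera_model('wrist'); im=robot.snapshot('wrist'); o=robot.get_obs()
print(np.round(o['tool_pos'],4),np.round(o['ee_rot'],4),o['time'])
F=1.56; cv2.imwrite('pics/end.png',cv2.resize(im,None,fx=F,fy=F)[:,:,::-1])
for n in('timer','tin_1','mill_1','tape_1','plate_a_handle','plate_b_handle','plate_c_handle'):
    print(n,[np.round(r['centre'],3).tolist()+[round(r['score'],2)] for r in robot.spot_point(n,'wrist')[:3]])
# joint union silhouette fit of heights: compare per-plate IoU for z=.005 vs .013
mk=orange(im,(256,192),600)
U=lambda za:np.max([sil(k,p,m,mk.shape,z) for k,p,z in(('a',(.5808,.199,-.06),za),('b',(.6652,.136,-.06),.005),('c',(.5705,.117,-.061),.005))],0)>.5
W=np.zeros(mk.shape,bool);W[:250]=1
for z in(.005,.009,.013): u=U(z); print(z,(W&(u^mk)).sum(),(W&u).sum())
E
```

```text
[0.4856 0.2046 0.3895] [ 3.1413e+00  4.0000e-04 -6.0700e-02] 23.6
timer [[0.648, 0.404, 0.004, 0.69]]
tin_1 []
mill_1 []
tape_1 []
plate_a_handle [[0.58, 0.199, 0.041, 0.57]]
plate_b_handle []
plate_c_handle [[0.568, 0.12, 0.048, 0.63]]
0.005 1937 19911
0.009 1948 19988
0.013 1950 20094
```

View pics/end.png

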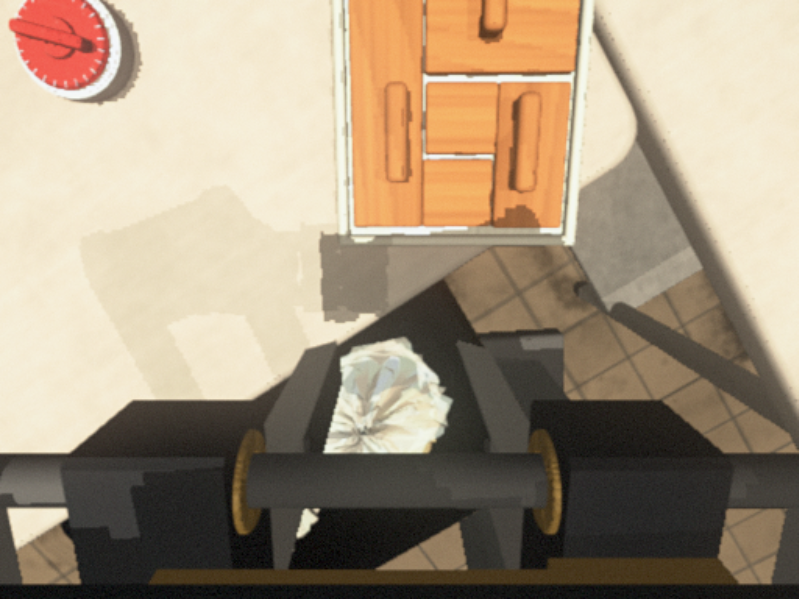

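The picture shows floor gaps around plate a (x 350–423), plate c (425–570) and the near edge of plate b. Every plate edge in view clears the walls, and the timer hasn't moved.

```bash
python3 -c "
from bench import robot
print(robot.close_job())"
```

```text
the job is handed in; nothing more can be done
None
```

I put all three plates in the tray in a single layer, handles up, and handed the job in at about 24 s. The last wrist picture shows clear gaps around plates a and c and along b's near edge (its far end was out of view). The timer was still in place, but I did not re-measure the tin, mill and tape after the moves. The hand-in returned no verdict.

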